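# Pack the blood press service caddy

## Robot

A 6-joint arm with a two-finger parallel gripper is mounted at the origin on the work surface. World frame = base frame: x ahead of the robot, y to its left, z up, the work surface at z = 0. Lengths are in m, angles in degrees, forces in N, time in s.
With the tool pointing down it reaches from about 0.25 to 0.725 m from the base axis. Payload 9.7 kg.
Tool frame: the origin (TCP) lies at the very end of the fingers, on their centre line; the grasp point (between the pads) lies 19 mm behind it (bot.hold_point_z is the distance from the TCP to the grasp point, in m); z points along the fingers, y is the line along which they close (so a half turn about z gives the same grasp; the last joint's range is limited). The gripper opens to 85 mm and grips with 20 to 120 N. Pads are 22 mm wide; open, the fingers measure 114 mm over their backs; the gripper's body (76 mm by 85 mm) begins 54 mm behind the grasp point. The pads swing forward as they close: fully open they stand 13 mm farther back than shut.
Start: joints at [63.999, 4.979, 10.078, 95.1, 0, 90], TCP at [0.241, 0.494, 0.231] pointing down, gripper open.
Joint ranges: [-179.16, 179.16], [-48.56, 103.87], [-65.8, 70.77], [-126.05, 130.52], [-82.76, 87.17], [-180, 180]. Speed limits (degrees/s): [127.2, 127.2, 147.25, 180, 180, 180].

## Interface

Orientations are given as [roll, pitch, yaw] about the fixed x, y, z axes, in that order (R = Rz(yaw) Ry(pitch) Rx(roll)).
In Python, from workcell import bot gives the robot as it stands.
- The arm moves only by the tool play_rows, never from a script. Its argument "targets" is a list of rows, each an object with "grip": the closure in counts, from 0 (fully open) to 255 (shut); "linear": the shift along the world's x, y, z in cm, a list of three; "delta_rot": the turn, a rotation vector about the world's x, y, z in rad, a list of three. A call has 1 to 10 rows; each row is the pose to reach, as a shift and turn from the pose commanded when the call began; what a row does not reach only later rows make up. A row lasts 1/10 s, in which the tool goes at most 50 mm and 8.59 degrees, less where a joint would pass 70% of its speed; a pose out of reach is approached as far as the arm can. A call with a gripper value outside its range is refused whole. The fingers move at their own pace and stop on an object; "force" is the grip in N (left out, the last holds). Time passes only in rows, so rows that repeat a pose let the fingers close. It gives the time, the measured TCP pose, the force, the opening and the grip force at its end, in the units of the state.
- bot.get_obs(): the state, without advancing time (a new reading comes with each control period).
- bot.camera(name): name is "scene" or "top" or "wrist"; returns a dict with "color" (384x512x3 uint8, red, green, blue), "range_z" (384x512 float32, m along the optical axis (not along the pixel's ray), 0 where there is no reading), "fov_y" (degrees; the focal length in pixels is half the picture's height over the tangent of half this angle, whatever the lens; pixels are square), "cx", "cy" (the principal point, pixels), "world_to_cam" (4x4, takes a point from world to camera coordinates). Camera axes: x right, y up, looking along -z (the intrinsics and any distortion apply to the point x, -y, -z); pixel columns grow to the right and rows downward; lengths in m; the calibration is good to about 2 mm. A picture is of the moment at which its call begins.
- bot.job_done(): hands the job in; it is judged then, once.
Trained networks look in a picture, given as the dict that the camera call returned (one of the last four; its "shot" number tells which), for a name from the list of things; names that differ only in an ending like _2 or _b are one class to them, and where a whole thing is asked for, a point or a joint stands for the part that bears it (a point fixed in the world has none). Each returns a list of dicts, best first, with "conf" (0 to 1); they miss things now and then, are a little off and sometimes report something else, mostly with a low value. They report only what shows in the picture. A call takes as long as a camera call. They do not tell look-alikes from the thing itself.
- bot.search_frame(picture, target): "box" ([left, top, right, bottom] in pixels, round what is visible of it).
- bot.trace(picture, target): "pixels" (384x512 bool, what is visible of it) and "box" ([left, top, right, bottom] in pixels, round what is visible of it).
- bot.pinpoint(picture, target): "pixel" ([column, row] in pixels: a listed point, or the origin of a listed thing).
The state is a dict: "time": time; "q": joint angles; "qd": joint speeds; "joint_efforts": joint torques, N m; "ee_pos": TCP position; "tcp_rot": TCP orientation; "wrist_force": force on the tool from outside, world axes, zero at the start; "torque": the same for the moment, N m; "opening": finger opening in m; "grasp_force": force on a finger pad.
Only numpy, scipy, OpenCV 4.12 (cv2) and the standard library are available. Lean on these libraries where they do the work, as an engineer would, in place of code of your own. Each camera call takes 0.05 s, during which the arm holds its last target. There are 200 camera calls.

## Task

Pack the blood press's service kit into the caddy: set the skirted knob, the check weight, the two-pin bag hanger and the clamp jaw upright and flat on the floor of the foam recess cut to each one's outline (large round, small round, long and short rectangle), in any order. Put each one down without dropping it, and leave the knob without a skirt and the hanger with only one pin standing where they are.

Things in the scene. Friction and masses are not known exactly. Their poses are not given: they have to be found in the camera images.
- skirt_knob_c (a point): aluminium control knob WITH a wide skirt, standing upright: round skirt 68 mm diameter and 8 mm high at the bottom, above it a round grip 44 mm diameter up to the total height 46 mm. Point: its centre, on its axis, 23 mm above its underside; z up. 200 g (masses here vary by about a quarter). Grip it by the 44 mm round part.
- weight_c (a point): polished steel check weight, standing upright: round body 42 mm diameter and 40 mm high, with a small round head 20 mm diameter on a neck above it, total height 56 mm. Point: on its axis, half-way up (28 mm above its underside); z up. 420 g. Grip it by the 42 mm body.
- twin_hanger_c (a point): steel bag hanger WITH TWO pins: base 86 mm (x) by 40 mm (y), 6 mm thick; central block 24 mm (x) by 18 mm (y) up to the total height 40 mm; an upright pin, 14 mm black head, 33 mm high, at each end, 33 mm from the centre. Point: its centre, 20 mm above its underside; x along the base, z up. 200 g. Grip the block across y (18 mm).
- jaw_c (a point): aluminium clamp jaw: upright block 46 mm (along x) by 36 mm (along y), 44 mm high, with a groove 16 mm wide and 12 mm deep across the middle of its top, running along y. Point: its centre, 22 mm above its underside; z up. 190 g. Grip it across y (36 mm); long side goes along the recess's.
- plain_knob_c (a point): look-alike that stays: aluminium knob WITHOUT a skirt, a plain upright cylinder 44 mm diameter and 46 mm high. Point: its centre, 23 mm above its underside.
- single_hanger_c (a point): look-alike that stays: same hanger as the two-pin one (base 86 x 40 mm, 6 mm thick, same block, 40 mm high) but with ONE pin only, at its +x end. Point: its centre, 20 mm above its underside; x along the long side.
- big_round_floor (a point): large round recess 86 mm in diameter (skirted knob). Fixed foam block 116 mm (x) by 96 mm (y), black with a blue recess floor; recess in its centre, 8 mm deep: floor 7 mm and rim 15 mm above the bench. Point: centre of the recess floor; x along the block's long side, z up. The four blocks fill a low fixed steel caddy two by two, centres 118 mm apart along x and 98 mm along y; places vary.
- small_round_floor (a point): small round recess 60 mm in diameter (check weight). Fixed foam block 116 mm (x) by 96 mm (y), black with a blue recess floor; recess in its centre, 8 mm deep: floor 7 mm and rim 15 mm above the bench. Point: centre of the recess floor; x along the block's long side, z up. The four blocks fill a low fixed steel caddy two by two, centres 118 mm apart along x and 98 mm along y; places vary.
- long_slot_floor (a point): long recess 104 mm (x) by 58 mm (y) (two-pin hanger). Fixed foam block 116 mm (x) by 96 mm (y), black with a blue recess floor; recess in its centre, 8 mm deep: floor 7 mm and rim 15 mm above the bench. Point: centre of the recess floor; x along the block's long side, z up. The four blocks fill a low fixed steel caddy two by two, centres 118 mm apart along x and 98 mm along y; places vary.
- short_slot_floor (a point): short recess 64 mm (x) by 54 mm (y) (clamp jaw). Fixed foam block 116 mm (x) by 96 mm (y), black with a blue recess floor; recess in its centre, 8 mm deep: floor 7 mm and rim 15 mm above the bench. Point: centre of the recess floor; x along the block's long side, z up. The four blocks fill a low fixed steel caddy two by two, centres 118 mm apart along x and 98 mm along y; places vary.
Mind the look-alikes: they are no part of the job. Leave any pink or purple look-alike of the part that bears big_round_floor alone.

How it is judged (in metres and radians):
At the end, for the whole second after the job is handed in: Each of the four parts lies flat in its own recess: centre within 14 mm of the recess centre (any seated position), no more than 3 mm above resting on the recess floor, tilt under 0.08 rad, at rest; the plain knob and the one-pin hanger are upright and within 20 mm of where they started (horizontal distance between skirt_knob_c and big_round_floor below 0.014 m and z of skirt_knob_c in the frame of big_round_floor below 0.026 m and angle between each of skirt_knob_c, weight_c, twin_hanger_c, jaw_c, plain_knob_c, single_hanger_c's own z axis and vertical below 0.08 rad and linear speed of each of skirt_knob, weight, twin_hanger, jaw below 0.02 m/s and angular speed of each of skirt_knob, weight, twin_hanger, jaw below 0.2 rad/s and horizontal distance between weight_c and small_round_floor below 0.014 m and z of weight_c in the frame of small_round_floor below 0.031 m and horizontal distance between twin_hanger_c and long_slot_floor below 0.014 m and z of twin_hanger_c in the frame of long_slot_floor below 0.023 m and horizontal distance between jaw_c and short_slot_floor below 0.014 m and z of jaw_c in the frame of short_slot_floor below 0.025 m and distance of each of plain_knob_c, single_hanger_c from where it was at the start of the episode below 0.02 m); the robot touches nothing.
It fails at once if one of the four parts is dropped: it falls free of the fingers faster than 0.8 m/s (a fall of more than about 3 cm) ((linear speed of skirt_knob above 0.8 m/s and contact force between skirt_knob and the fingers below 0.05 N) or (linear speed of weight above 0.8 m/s and contact force between weight and the fingers below 0.05 N) or (linear speed of twin_hanger above 0.8 m/s and contact force between twin_hanger and the fingers below 0.05 N) or (linear speed of jaw above 0.8 m/s and contact force between jaw and the fingers below 0.05 N)).
It fails at once if a look-alike (plain knob, one-pin hanger) is moved by more than 3 cm (distance of any of plain_knob_c, single_hanger_c from where it was at the start of the episode above 0.03 m).
It also fails if it takes over 99 s, if anything falls off the work surface, if the arm or the gripper's body presses on something with over 40 N, if the wrist force passes 120 N, or if a joint passes its speed limit or range.

## Working session

There is one attempt and no reset: what is moved stays moved. The work goes in short steps, Python scripts to look and compute and a tool call to move; the robot and the scene stay as the last step left them, time stands still between calls to the robot, and variables do not carry over. Pictures are saved under pics/ and viewed, at most 14 in all, crops included, and the job is handed in when it is done.

Besides the shell and the picture viewer there is one more tool, called as name(argument=value, ...), one argument or row to a line, values as JSON. play_rows: Moves the arm, as the interface text tells. Its arguments: {"type":"object","properties":{"targets":{"type":"array","items":{"type":"object","properties":{"grip":{"type":"number"},"linear":{"type":"array","items":{"type":"number"}},"delta_rot":{"type":"array","items":{"type":"number"}}}}},"force":{"type":"number"}},"required":["targets"]}

```bash
mkdir -p pics; cat > h.py <<'E'
import numpy as np, cv2
from workcell import bot
def world(p):
    z=p["range_z"]; h,w=z.shape; f=h/2/np.tan(np.radians(p["fov_y"])/2)
    v,u=np.mgrid[:h,:w]
    c=np.stack([(u-p["cx"])/f*z,-(v-p["cy"])/f*z,-z,np.ones_like(z)],-1)
    return (c@np.linalg.inv(p["world_to_cam"]).T)[...,:3]
def ray(p,px,zw):
    f=p["color"].shape[0]/2/np.tan(np.radians(p["fov_y"])/2)
    M=np.linalg.inv(p["world_to_cam"]); d=M[:3,:3]@[(px[0]-p["cx"])/f,-(px[1]-p["cy"])/f,-1]
    o=M[:3,3]; return o+d*(zw-o[2])/d[2]
def save(n,img): cv2.imwrite("pics/"+n,img[...,::-1])
E
python3 - <<'E'
from h import *
p=bot.camera("top"); s=bot.camera("scene")
save("a.png",np.ascontiguousarray(p["color"])); save("b.png",s["color"])
print({k:(v.shape if hasattr(v,'shape') else v) for k,v in p.items()}, p["world_to_cam"])
for n,z in dict(skirt_knob_c=.023,weight_c=.028,twin_hanger_c=.02,jaw_c=.022,plain_knob_c=.023,single_hanger_c=.02,big_round_floor=.007,small_round_floor=.007,long_slot_floor=.007,short_slot_floor=.007).items():
    for d in bot.pinpoint(p,n)[:4]: print(n,np.round(d["pixel"]),round(d["conf"],2),ray(p,d["pixel"],z).round(3))
print(bot.get_obs())
E
```

```text
{'color': (384, 512, 3), 'range_z': (384, 512), 'fov_y': 42.28748728170644, 'cx': 251.5256134047568, 'cy': 198.2023746126894, 'world_to_cam': (4, 4), 'shot': 1} [[-0.01215495 -0.99992058  0.00332915  0.01732451]
 [ 0.99526026 -0.01177691  0.09653149 -0.51059747]
 [-0.09648461  0.00448671  0.99532436 -1.40310264]
 [ 0.          0.          0.          1.        ]]
skirt_knob_c [374. 174.] 0.96 [ 0.577 -0.343  0.023]
weight_c [285. 218.] 0.69 [ 0.452 -0.083  0.028]
twin_hanger_c [330. 216.] 0.71 [ 0.457 -0.215  0.02 ]
twin_hanger_c [384. 218.] 0.65 [ 0.45 -0.37  0.02]
twin_hanger_c [181. 168.] 0.16 [0.602 0.214 0.02 ]
jaw_c [327. 174.] 0.58 [ 0.579 -0.209  0.022]
plain_knob_c [328. 215.] 0.72 [ 0.459 -0.207  0.023]
plain_knob_c [208. 166.] 0.51 [0.606 0.135 0.023]
single_hanger_c [278. 169.] 0.75 [ 0.595 -0.066  0.02 ]
single_hanger_c [327. 214.] 0.41 [ 0.463 -0.206  0.02 ]
big_round_floor [182. 171.] 0.87 [0.596 0.213 0.007]
big_round_floor [116. 255.] 0.83 [0.352 0.402 0.007]
big_round_floor [115. 166.] 0.75 [0.61  0.41  0.007]
small_round_floor [383. 215.] 0.7 [ 0.458 -0.371  0.007]
small_round_floor [211. 164.] 0.62 [0.613 0.129 0.007]
long_slot_floor [218. 206.] 0.72 [0.491 0.109 0.007]
short_slot_floor [180. 211.] 0.62 [0.478 0.221 0.007]
{'time': 0.6, 'q': array([6.39991034e+01, 4.98127168e+00, 1.00778570e+01, 9.50996906e+01,
       5.62709542e-04, 8.99998027e+01]), 'qd': array([-0.12527598, -0.00904401, -0.12615262,  0.02239652,  0.02332951,
       -0.00969955]), 'joint_efforts': array([ 1.52041735e-04, -5.19825268e+01,  4.64687526e+01,  1.40263270e-03,
       -2.29214663e-05,  2.50412128e-06]), 'ee_pos': array([0.24110759, 0.49433056, 0.23125818]), 'tcp_rot': array([-1.79996895e+02, -5.62720236e-04,  1.53999301e+02]), 'wrist_force': array([ 0.78779368,  0.34171037, -0.29984965]), 'torque': array([0.03147745, 0.00037428, 0.03018439]), 'grasp_force': 0.0, 'opening': 0.08499523287500076}
```

```bash
python3 - <<'E'
import cv2
a=cv2.imread("pics/a.png")
cv2.imwrite("pics/a2.png",cv2.resize(a[130:280,90:420],(800,364),interpolation=cv2.INTER_CUBIC))
E
```

```text
(no output)
```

View pics/a2.png

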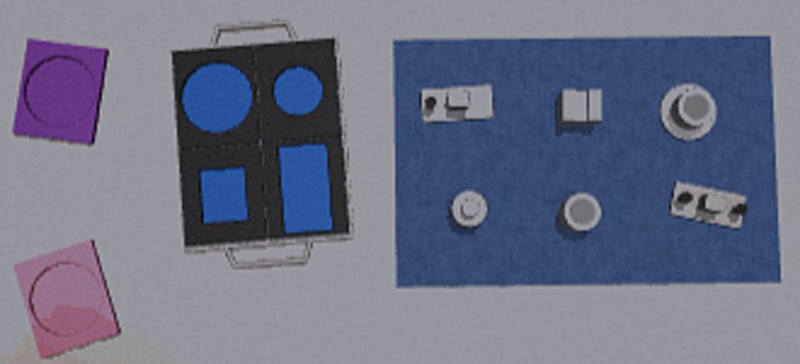

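View pics/b.png

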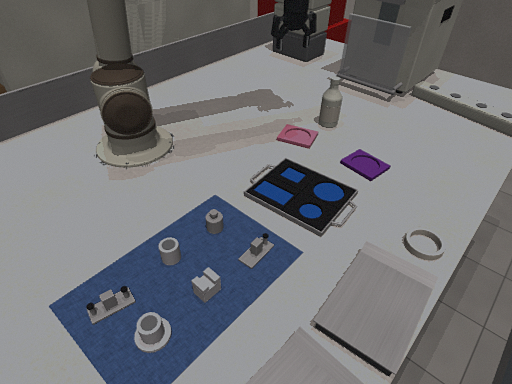

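The top view shows the skirted knob (374,175), the twin hanger (382,214), the jaw (328,173) and the weight (283,216). The look-alikes are the plain knob (330,217), which has no flange, and the single hanger (278,172), which has one black head. The black caddy has its recesses at big (180,170), small (213,167), short (182,210) and long (216,207). The purple and pink blocks on the left are decoys.

```bash
python3 - <<'E'
from h import *
p=bot.camera("top"); W=world(p); C=p["color"]
print("mat z",np.median(W[190:200,300:310,2]),"table",np.median(W[290:300,300:310,2]))
hsv=cv2.cvtColor(C,cv2.COLOR_RGB2HSV)
blue=((hsv[...,0]>95)&(hsv[...,0]<125)&(hsv[...,1]>120)).astype(np.uint8)
blue[:,245:]=0
n,l,st,ce=cv2.connectedComponentsWithStats(blue)
for i in range(1,n):
    if st[i,4]<60: continue
    q=np.array([ray(p,(u,v),.007)[:2] for v,u in zip(*np.where(l==i))]).astype(np.float32)
    r=cv2.minAreaRect(q); print("recess",ce[i].round(),st[i,4],"mean",q.mean(0).round(4),"rect",np.round(r[0],4),np.round(r[1],3),round(r[2],1), "z",np.median(W[l==i][:,2]).round(4))
# objects by height
zm=np.median(W[190:200,300:310,2])
for lab,lo,hi in [("all",.004,.08),("tall",.030,.08)]:
  m=((W[...,2]>zm+lo)&(W[...,2]<hi)).astype(np.uint8); m[:,:255]=0;m[:,405:]=0;m[:145]=0;m[250:]=0
  n,l,st,ce=cv2.connectedComponentsWithStats(m)
  for i in range(1,n):
    if st[i,4]<15: continue
    q=W[l==i][:,:2].astype(np.float32); r=cv2.minAreaRect(q)
    print(lab,ce[i].round(),st[i,4],"mean",q.mean(0).round(4),"rect",np.round(r[0],4),np.round(r[1],3),round(r[2],1),W[l==i][:,2].max().round(3))
crop=np.hstack([cv2.resize(C[y-20:y+20,x-20:x+20],(260,260),interpolation=cv2.INTER_CUBIC) for x,y in [(374,175),(382,214),(278,172)]])
save("c.png",crop)
E
```

```text
mat z -6.481667819258075e-05 table 0.00030662229040234745
recess [179. 170.] 686 mean [0.5988 0.2222] rect [0.5995 0.2224] [0.082 0.086] 90.0 z 0.0066
recess [212. 167.] 335 mean [0.606  0.1245] rect [0.6057 0.1243] [0.056 0.059] 89.6 z 0.0067
recess [216. 207.] 730 mean [0.488 0.116] rect [0.4881 0.1159] [0.106 0.059] 4.2 z 0.0068
recess [182. 210.] 421 mean [0.4811 0.2141] rect [0.4809 0.2142] [0.066 0.054] 3.7 z 0.0069
all [373. 176.] 418 mean [ 0.5716 -0.3415] rect [ 0.5742 -0.347 ] [0.076 0.067] 60.2 0.054
all [278. 172.] 325 mean [ 0.5862 -0.0671] rect [ 0.5878 -0.0674] [0.043 0.093] 4.1 0.048
all [329. 174.] 270 mean [ 0.5765 -0.2113] rect [ 0.5762 -0.2165] [0.064 0.048] 71.7 0.049
all [382. 214.] 360 mean [ 0.4605 -0.3639] rect [ 0.461  -0.3669] [0.092 0.048] 74.2 0.045
all [283. 216.] 198 mean [ 0.4571 -0.0783] rect [ 0.4553 -0.0816] [0.053 0.041] 54.3 0.061
all [329. 217.] 228 mean [ 0.4518 -0.2072] rect [ 0.452 -0.215] [0.045 0.057] 4.5 0.055
tall [329. 173.] 199 mean [ 0.5783 -0.212 ] rect [ 0.5782 -0.2114] [0.045 0.037] 89.2 0.049
tall [376. 174.] 204 mean [ 0.5731 -0.3446] rect [ 0.5735 -0.3457] [0.043 0.042] 67.0 0.054
tall [279. 171.] 57 mean [ 0.5867 -0.0674] rect [ 0.587  -0.0682] [0.017 0.023] 1.9 0.048
tall [267. 172.] 15 mean [ 0.5843 -0.0345] rect [ 0.585  -0.0342] [0.011 0.012] 89.4 0.039
tall [283. 216.] 172 mean [ 0.4577 -0.0771] rect [ 0.4577 -0.0773] [0.04 0.04] 86.0 0.061
tall [373. 211.] 17 mean [ 0.4686 -0.3349] rect [ 0.4684 -0.3343] [0.012 0.011] 41.7 0.036
tall [329. 217.] 195 mean [ 0.4523 -0.208 ] rect [ 0.4531 -0.2089] [0.042 0.043] 24.2 0.055
tall [384. 214.] 63 mean [ 0.4613 -0.3652] rect [ 0.4617 -0.3658] [0.026 0.019] 76.5 0.045
tall [395. 216.] 16 mean [ 0.4541 -0.3984] rect [ 0.4549 -0.3989] [0.011 0.011] 70.6 0.039
```

View pics/c.png

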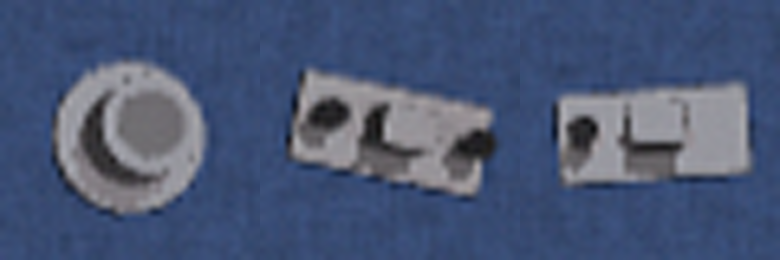

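The crop confirms the parts: the left one has a wide flange (skirted knob), the middle hanger has two black heads, and the right hanger has one, so it stays. I start with the weight.

play_rows(
  targets=[
    {"grip": 0, "linear": [7.2, -19, 0], "delta_rot": [0, 0, -0.37]},
    {"grip": 0, "linear": [7.2, -19, 0], "delta_rot": [0, 0, -0.37]},
    {"grip": 0, "linear": [7.2, -19, 0], "delta_rot": [0, 0, -0.37]},
    {"grip": 0, "linear": [14.4, -38, 0], "delta_rot": [0, 0, -0.74]},
    {"grip": 0, "linear": [14.4, -38, 0], "delta_rot": [0, 0, -0.74]},
    {"grip": 0, "linear": [14.4, -38, 0], "delta_rot": [0, 0, -0.74]},
    {"grip": 0, "linear": [14.4, -38, 0], "delta_rot": [0, 0, -0.74]},
    {"grip": 0, "linear": [18.7, -57.1, 0], "delta_rot": [0, 0, -1.117]},
    {"grip": 0, "linear": [18.7, -57.1, 0], "delta_rot": [0, 0, -1.117]},
    {"grip": 0, "linear": [18.7, -57.1, 0], "delta_rot": [0, 0, -1.117]},
  ],
  force=60,
)

```text
time: 1.65
ee_pos: [0.4027, 0.0198, 0.2316]
tcp_rot: [179.9, -0.0, 89.7]
wrist_force: [2.0, 0.3, -0.2]
opening: 0.0851
grasp_force: 0.0
```

play_rows(
  targets=[
    {"grip": 0, "linear": [2.5, -8, 0], "delta_rot": [0, 0, 0]},
    {"grip": 0, "linear": [2.5, -8, 0], "delta_rot": [0, 0, 0]},
    {"grip": 0, "linear": [2.5, -8, 0], "delta_rot": [0, 0, 0]},
    {"grip": 0, "linear": [2.5, -8, 0], "delta_rot": [0, 0, 0]},
    {"grip": 0, "linear": [2.5, -8, 0], "delta_rot": [0, 0, 0]},
  ],
)

```text
time: 2.15
ee_pos: [0.4275, -0.0575, 0.2314]
tcp_rot: [-180.0, -0.0, 90.0]
wrist_force: [-0.6, 0.7, -1.1]
opening: 0.0855
grasp_force: 0.0
```

```bash
cat > w.py <<'E'
from h import *
import sys
def parts(p,lo,hi):
    W=world(p); m=((W[...,2]>lo)&(W[...,2]<hi)&(p["range_z"]>0.1)).astype(np.uint8)
    n,l,st,ce=cv2.connectedComponentsWithStats(m)
    for i in range(1,n):
        if st[i,4]<80: continue
        q=W[l==i][:,:2].astype(np.float32); r=cv2.minAreaRect(q)
        print(ce[i].round(),st[i,4],"mean",q.mean(0).round(4),"rect",np.round(r[0],4),np.round(r[1],3),round(r[2],1),W[l==i][:,2].max().round(3))
if __name__=="__main__":
    p=bot.camera("wrist"); save(sys.argv[1],p["color"]); parts(p,.03,.08)
    o=bot.get_obs(); print(o["time"],o["ee_pos"].round(4),o["tcp_rot"].round(2),o["q"].round(1),bot.hold_point_z)
E
python3 w.py d.png
```

```text
[387. 144.] 131 mean [ 0.5856 -0.0313] rect [ 0.5857 -0.0315] [0.014 0.014] 65.0 0.035
[275. 180.] 990 mean [ 0.4579 -0.0721] rect [ 0.4585 -0.0744] [0.041 0.041] 27.3 0.058
[386. 172.] 399 mean [ 0.5862 -0.0634] rect [ 0.588  -0.0643] [0.019 0.024] 4.7 0.043
[269. 277.] 954 mean [ 0.4529 -0.2017] rect [ 0.4533 -0.2055] [0.043 0.043] 47.9 0.048
[376. 266.] 98 mean [ 0.592  -0.1888] rect [ 0.5936 -0.1902] [0.01  0.019] 44.3 0.045
2.2 [ 0.4275 -0.0573  0.2314] [ 1.7999e+02 -1.0000e-02  9.0070e+01] [ -7.6 -11.1  -5.3  95.8   0.   82.3] 0.0187
```

View pics/d.png

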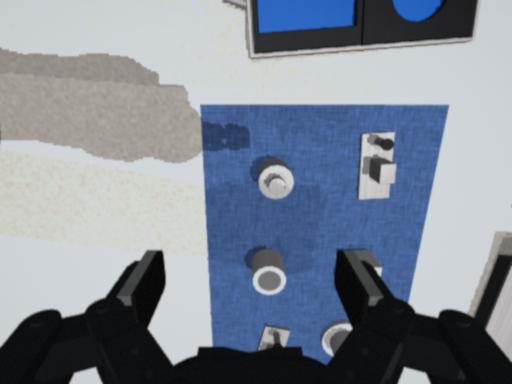

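The wrist view shows the weight at (275,180) and the plain knob at (269,277), and its positions match the top camera to about 3 mm. I descend on the weight and grip it.

play_rows(
  targets=[
    {"grip": 0, "linear": [3.05, -1.87, 0], "delta_rot": [0, 0, 0]},
    {"grip": 0, "linear": [3.05, -1.87, -4], "delta_rot": [0, 0, 0]},
    {"grip": 0, "linear": [3.05, -1.87, -8.5], "delta_rot": [0, 0, 0]},
    {"grip": 0, "linear": [3.05, -1.87, -13], "delta_rot": [0, 0, 0]},
    {"grip": 0, "linear": [3.05, -1.87, -17], "delta_rot": [0, 0, 0]},
    {"grip": 0, "linear": [3.05, -1.87, -20], "delta_rot": [0, 0, 0]},
    {"grip": 0, "linear": [3.05, -1.87, -21.5], "delta_rot": [0, 0, 0]},
    {"grip": 0, "linear": [3.05, -1.87, -21.9], "delta_rot": [0, 0, 0]},
    {"grip": 0, "linear": [3.05, -1.87, -21.9], "delta_rot": [0, 0, 0]},
    {"grip": 80, "linear": [3.05, -1.87, -21.9], "delta_rot": [0, 0, 0]},
  ],
)

```text
time: 3.2
ee_pos: [0.4589, -0.0765, 0.0136]
tcp_rot: [179.9, 0.0, 90.1]
wrist_force: [0.9, 0.0, 0.3]
opening: 0.073
grasp_force: 0.0
```

play_rows(
  targets=[
    {"grip": 150, "linear": [0, 0, 0], "delta_rot": [0, 0, 0]},
    {"grip": 255, "linear": [0, 0, 0], "delta_rot": [0, 0, 0]},
    {"grip": 255, "linear": [0, 0, 0], "delta_rot": [0, 0, 0]},
    {"grip": 255, "linear": [0, 0, 0], "delta_rot": [0, 0, 0]},
    {"grip": 255, "linear": [0, 0, 0], "delta_rot": [0, 0, 0]},
    {"grip": 255, "linear": [0, 0, 0], "delta_rot": [0, 0, 0]},
    {"grip": 255, "linear": [0, 0, 0], "delta_rot": [0, 0, 0]},
    {"grip": 255, "linear": [0, 0, 0], "delta_rot": [0, 0, 0]},
  ],
)

```text
time: 4.0
ee_pos: [0.4587, -0.0769, 0.0134]
tcp_rot: [179.9, 0.0, 90.0]
wrist_force: [-1.9, 0.5, 5.8]
opening: 0.0394
grasp_force: 60.1
```

play_rows(
  targets=[
    {"grip": 255, "linear": [0, 0, 1], "delta_rot": [0, 0, 0]},
    {"grip": 255, "linear": [0, 0, 4], "delta_rot": [0, 0, 0]},
    {"grip": 255, "linear": [0, 0, 8], "delta_rot": [0, 0, 0]},
    {"grip": 255, "linear": [1, 1.5, 11], "delta_rot": [0, 0, 0]},
    {"grip": 255, "linear": [3, 4, 12], "delta_rot": [0, 0, 0]},
    {"grip": 255, "linear": [6, 8, 12], "delta_rot": [0, 0, 0]},
    {"grip": 255, "linear": [9, 12, 12], "delta_rot": [0, 0, 0]},
    {"grip": 255, "linear": [12, 16, 12], "delta_rot": [0, 0, 0]},
    {"grip": 255, "linear": [14, 19, 12], "delta_rot": [0, 0, 0]},
    {"grip": 255, "linear": [14.7, 20.1, 12], "delta_rot": [0, 0, 0]},
  ],
)

```text
time: 5.0
ee_pos: [0.6061, 0.1269, 0.1315]
tcp_rot: [-179.9, -0.0, 90.1]
wrist_force: [-0.0, -0.3, -5.8]
opening: 0.0394
grasp_force: 61.7
```

play_rows(
  targets=[
    {"grip": 255, "linear": [0, 0, -1], "delta_rot": [0, 0, 0]},
    {"grip": 255, "linear": [0, 0, -3], "delta_rot": [0, 0, 0]},
    {"grip": 255, "linear": [0, 0, -3], "delta_rot": [0, 0, 0]},
    {"grip": 255, "linear": [0, 0, -3], "delta_rot": [0, 0, 0]},
  ],
)

```text
time: 5.4
ee_pos: [0.6043, 0.123, 0.1022]
tcp_rot: [-179.9, 0.0, 89.9]
wrist_force: [0.2, -0.2, -4.9]
opening: 0.0393
grasp_force: 61.8
```

```bash
cat > rec.py <<'E'
from h import *
def recs():
    p=bot.camera("wrist"); W=world(p); hsv=cv2.cvtColor(p["color"],cv2.COLOR_RGB2HSV)
    m=((hsv[...,0]>95)&(hsv[...,0]<125)&(hsv[...,1]>120)&(W[...,1]>.03)).astype(np.uint8)
    n,l,st,ce=cv2.connectedComponentsWithStats(m)
    for i in range(1,n):
        if st[i,4]<300: continue
        q=np.array([ray(p,(u,v),.007)[:2] for v,u in zip(*np.where(l==i))]).astype(np.float32)
        r=cv2.minAreaRect(q); print("rec",ce[i].round(),st[i,4],q.mean(0).round(4),np.round(r[0],4),np.round(r[1],3),round(r[2],1))
    o=bot.get_obs(); print(o["time"],o["ee_pos"].round(4),o["tcp_rot"].round(2),o["q"].round(1),o["opening"])
    return p
E
python3 -c "
from rec import *
save('e.png',recs()['color'])"
```

```text
rec [241.  61.] 12002 [0.598  0.2264] [0.5981 0.2236] [0.085 0.087] 90.0
rec [81. 75.] 6823 [0.4789 0.2171] [0.4787 0.2159] [0.064 0.056] 4.2
rec [250. 186.] 3303 [0.6052 0.1308] [0.6052 0.1308] [0.05  0.061] 88.7
rec [111. 200.] 7954 [0.4864 0.1182] [0.4862 0.1169] [0.105 0.06 ] 4.2
5.45 [0.6049 0.1232 0.103 ] [1.7999e+02 1.0000e-02 8.9940e+01] [ 11.5  13.5   5.6  82.   -0.  101.6] 0.039500011973091366
```

View pics/e.png

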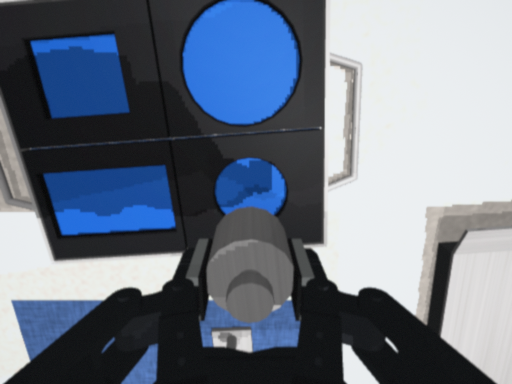

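play_rows(
  targets=[
    {"grip": 255, "linear": [0, 0.1, -2], "delta_rot": [0, 0, 0]},
    {"grip": 255, "linear": [0, 0.1, -4], "delta_rot": [0, 0, 0]},
    {"grip": 255, "linear": [0, 0.1, -6], "delta_rot": [0, 0, 0]},
    {"grip": 255, "linear": [0, 0.1, -7.2], "delta_rot": [0, 0, 0]},
    {"grip": 255, "linear": [0, 0.1, -7.7], "delta_rot": [0, 0, 0]},
    {"grip": 255, "linear": [0, 0.1, -8.0], "delta_rot": [0, 0, 0]},
    {"grip": 255, "linear": [0, 0.1, -8.2], "delta_rot": [0, 0, 0]},
    {"grip": 255, "linear": [0, 0.1, -8.2], "delta_rot": [0, 0, 0]},
    {"grip": 255, "linear": [0, 0.1, -8.2], "delta_rot": [0, 0, 0]},
  ],
)

```text
time: 6.35
ee_pos: [0.6055, 0.1252, 0.021]
tcp_rot: [179.9, -0.0, 90.0]
wrist_force: [-0.1, -0.4, -4.9]
opening: 0.0395
grasp_force: 61.9
```

play_rows(
  targets=[
    {"grip": 255, "linear": [0, 0, -0.1], "delta_rot": [0, 0, 0]},
    {"grip": 255, "linear": [0, 0, -0.1], "delta_rot": [0, 0, 0]},
    {"grip": 255, "linear": [0, 0, -0.1], "delta_rot": [0, 0, 0]},
  ],
)

```text
time: 6.65
ee_pos: [0.6056, 0.1252, 0.0205]
tcp_rot: [179.9, -0.0, 90.0]
wrist_force: [-2.8, -0.5, 6.1]
opening: 0.0396
grasp_force: 62.9
```

play_rows(
  targets=[
    {"grip": 150, "linear": [0, 0, 0], "delta_rot": [0, 0, 0]},
    {"grip": 100, "linear": [0, 0, 0], "delta_rot": [0, 0, 0]},
    {"grip": 70, "linear": [0, 0, 0], "delta_rot": [0, 0, 0]},
    {"grip": 70, "linear": [0, 0, 0], "delta_rot": [0, 0, 0]},
    {"grip": 70, "linear": [0, 0, 1], "delta_rot": [0, 0, 0]},
    {"grip": 70, "linear": [0, 0, 4], "delta_rot": [0, 0, 0]},
    {"grip": 70, "linear": [0, 0, 8], "delta_rot": [0, 0, 0]},
    {"grip": 0, "linear": [0, 0, 12], "delta_rot": [0, 0, 0]},
    {"grip": 0, "linear": [-0.2, -3, 14], "delta_rot": [0, 0, 0]},
    {"grip": 0, "linear": [-0.5, -7, 14], "delta_rot": [0, 0, 0]},
  ],
)

```text
time: 7.65
ee_pos: [0.6017, 0.0558, 0.1641]
tcp_rot: [179.6, -0.0, 90.2]
wrist_force: [0.5, 0.6, -0.3]
opening: 0.0853
grasp_force: 0.0
```

play_rows(
  targets=[
    {"grip": 0, "linear": [-0.4, -5, 0], "delta_rot": [0, 0, 0]},
    {"grip": 0, "linear": [-0.8, -10, 0], "delta_rot": [0, 0, 0]},
    {"grip": 0, "linear": [-1.2, -15, 0], "delta_rot": [0, 0, 0]},
    {"grip": 0, "linear": [-1.6, -20, 0], "delta_rot": [0, 0, 0]},
    {"grip": 0, "linear": [-2, -24, 0], "delta_rot": [0, 0, 0]},
    {"grip": 0, "linear": [-2.2, -28, 0], "delta_rot": [0, 0, 0]},
    {"grip": 0, "linear": [-2.5, -31, 0], "delta_rot": [0, 0, 0]},
    {"grip": 0, "linear": [-2.7, -32, 0], "delta_rot": [0, 0, 0]},
    {"grip": 0, "linear": [-2.7, -32, 0], "delta_rot": [0, 0, 0]},
    {"grip": 0, "linear": [-2.7, -32, 0], "delta_rot": [0, 0, 0]},
  ],
)

```text
time: 8.65
ee_pos: [0.5733, -0.2641, 0.1596]
tcp_rot: [180.0, -0.0, 90.0]
wrist_force: [-0.0, 0.1, -0.7]
opening: 0.0858
grasp_force: 0.0
```

```bash
python3 w.py f.png; python3 -c "
from w import *
p=bot.camera('top');W=world(p)
m=(W[...,2]>.045)&(W[...,2]<.08)&(W[...,1]>.05)&(W[...,1]<.3)&(W[...,0]>.4)
print(m.sum(),W[m].mean(0),W[m][:,2].max())"
```

```text
[501.  85.] 673 mean [ 0.7865 -0.1759] rect [ 0.7905 -0.1753] [0.027 0.025] 87.7 0.042
[110. 122.] 2424 mean [ 0.4557 -0.2054] rect [ 0.4537 -0.2062] [0.043 0.044] 66.5 0.048
[256. 126.] 2282 mean [ 0.579  -0.2094] rect [ 0.579  -0.2099] [0.046 0.036] 89.0 0.046
[250. 260.] 1609 mean [ 0.5747 -0.3397] rect [ 0.5748 -0.343 ] [0.043 0.044] 5.3 0.048
[147. 246.] 125 mean [ 0.4694 -0.3298] rect [ 0.4688 -0.3301] [0.014 0.011] 18.6 0.035
8.7 [ 0.5734 -0.2637  0.1596] [ 1.7999e+02 -1.0000e-02  9.0060e+01] [-24.7  15.4  14.1  88.6   0.   65.2] 0.0187
136 [0.60851312 0.12306888 0.05200601] 0.06784404264927635
```

play_rows(
  targets=[
    {"grip": 0, "linear": [0.1, -4, 0], "delta_rot": [0, 0, 0]},
    {"grip": 0, "linear": [0.1, -7.9, 0], "delta_rot": [0, 0, 0]},
    {"grip": 0, "linear": [0.1, -7.9, -4], "delta_rot": [0, 0, 0]},
    {"grip": 0, "linear": [0.1, -7.9, -8], "delta_rot": [0, 0, 0]},
    {"grip": 0, "linear": [0.1, -7.9, -12], "delta_rot": [0, 0, 0]},
    {"grip": 0, "linear": [0.1, -7.9, -14], "delta_rot": [0, 0, 0]},
    {"grip": 0, "linear": [0.1, -7.9, -14.5], "delta_rot": [0, 0, 0]},
    {"grip": 0, "linear": [0.1, -7.9, -14.6], "delta_rot": [0, 0, 0]},
    {"grip": 0, "linear": [0.1, -7.9, -14.6], "delta_rot": [0, 0, 0]},
    {"grip": 80, "linear": [0.1, -7.9, -14.6], "delta_rot": [0, 0, 0]},
  ],
)

```text
time: 9.75
ee_pos: [0.5752, -0.3442, 0.0153]
tcp_rot: [179.9, 0.1, 90.0]
wrist_force: [0.7, 0.3, -0.7]
opening: 0.0731
grasp_force: 0.0
```

play_rows(
  targets=[
    {"grip": 150, "linear": [0, 0, 0], "delta_rot": [0, 0, 0]},
    {"grip": 255, "linear": [0, 0, 0], "delta_rot": [0, 0, 0]},
    {"grip": 255, "linear": [0, 0, 0], "delta_rot": [0, 0, 0]},
    {"grip": 255, "linear": [0, 0, 0], "delta_rot": [0, 0, 0]},
    {"grip": 255, "linear": [0, 0, 0], "delta_rot": [0, 0, 0]},
    {"grip": 255, "linear": [0, 0, 0], "delta_rot": [0, 0, 0]},
    {"grip": 255, "linear": [0, 0, 0], "delta_rot": [0, 0, 0]},
  ],
)

```text
time: 10.45
ee_pos: [0.5746, -0.3442, 0.0144]
tcp_rot: [179.9, 0.0, 90.0]
wrist_force: [-0.8, 0.8, 6.3]
opening: 0.0419
grasp_force: 61.3
```

play_rows(
  targets=[
    {"grip": 255, "linear": [0, 0, 1], "delta_rot": [0, 0, 0]},
    {"grip": 255, "linear": [0, 0, 4], "delta_rot": [0, 0, 0]},
    {"grip": 255, "linear": [0, 0, 8], "delta_rot": [0, 0, 0]},
    {"grip": 255, "linear": [0, 2, 11], "delta_rot": [0, 0, 0]},
    {"grip": 255, "linear": [0, 6, 12], "delta_rot": [0, 0, 0]},
    {"grip": 255, "linear": [0.2, 10, 12], "delta_rot": [0, 0, 0]},
    {"grip": 255, "linear": [0.4, 14, 12], "delta_rot": [0, 0, 0]},
    {"grip": 255, "linear": [0.6, 18, 12], "delta_rot": [0, 0, 0]},
    {"grip": 255, "linear": [0.8, 22, 12], "delta_rot": [0, 0, 0]},
    {"grip": 255, "linear": [1, 26, 12], "delta_rot": [0, 0, 0]},
  ],
)

```text
time: 11.45
ee_pos: [0.5838, -0.0823, 0.1336]
tcp_rot: [-180.0, -0.0, 90.0]
wrist_force: [0.7, 0.5, -1.7]
opening: 0.0419
grasp_force: 61.1
```

play_rows(
  targets=[
    {"grip": 255, "linear": [0.2, 4, 0], "delta_rot": [0, 0, 0]},
    {"grip": 255, "linear": [0.4, 8, 0], "delta_rot": [0, 0, 0]},
    {"grip": 255, "linear": [0.6, 12, 0], "delta_rot": [0, 0, 0]},
    {"grip": 255, "linear": [0.8, 16, 0], "delta_rot": [0, 0, 0]},
    {"grip": 255, "linear": [1, 20, 0], "delta_rot": [0, 0, 0]},
    {"grip": 255, "linear": [1.2, 24, 0], "delta_rot": [0, 0, 0]},
    {"grip": 255, "linear": [1.4, 28, 0], "delta_rot": [0, 0, 0]},
    {"grip": 255, "linear": [1.4, 30.7, 0], "delta_rot": [0, 0, 0]},
    {"grip": 255, "linear": [1.4, 30.7, 0], "delta_rot": [0, 0, 0]},
    {"grip": 255, "linear": [1.4, 30.7, 0], "delta_rot": [0, 0, 0]},
  ],
)

```text
time: 12.45
ee_pos: [0.5979, 0.2234, 0.1332]
tcp_rot: [-180.0, 0.0, 90.1]
wrist_force: [0.9, -1.1, -1.7]
opening: 0.0421
grasp_force: 61.2
```

play_rows(
  targets=[
    {"grip": 255, "linear": [0, 0, -3], "delta_rot": [0, 0, 0]},
    {"grip": 255, "linear": [0, 0, -6], "delta_rot": [0, 0, 0]},
    {"grip": 255, "linear": [0, 0, -8.5], "delta_rot": [0, 0, 0]},
    {"grip": 255, "linear": [0, 0, -10], "delta_rot": [0, 0, 0]},
    {"grip": 255, "linear": [0, 0, -10.7], "delta_rot": [0, 0, 0]},
    {"grip": 255, "linear": [0, 0, -11], "delta_rot": [0, 0, 0]},
    {"grip": 255, "linear": [0, 0, -11.15], "delta_rot": [0, 0, 0]},
    {"grip": 255, "linear": [0, 0, -11.2], "delta_rot": [0, 0, 0]},
    {"grip": 255, "linear": [0, 0, -11.2], "delta_rot": [0, 0, 0]},
  ],
)

```text
time: 13.35
ee_pos: [0.5986, 0.2233, 0.0222]
tcp_rot: [179.9, -0.0, 90.0]
wrist_force: [-0.0, 0.5, -2.2]
opening: 0.0421
grasp_force: 61.2
```

play_rows(
  targets=[
    {"grip": 255, "linear": [0, 0, -0.1], "delta_rot": [0, 0, 0]},
    {"grip": 255, "linear": [0, 0, -0.1], "delta_rot": [0, 0, 0]},
    {"grip": 255, "linear": [0, 0, -0.1], "delta_rot": [0, 0, 0]},
  ],
)

```text
time: 13.65
ee_pos: [0.5986, 0.2234, 0.0214]
tcp_rot: [179.9, -0.0, 90.0]
wrist_force: [-1.4, -0.5, 5.7]
opening: 0.0421
grasp_force: 61.7
```

play_rows(
  targets=[
    {"grip": 150, "linear": [0, 0, 0], "delta_rot": [0, 0, 0]},
    {"grip": 100, "linear": [0, 0, 0], "delta_rot": [0, 0, 0]},
    {"grip": 70, "linear": [0, 0, 0], "delta_rot": [0, 0, 0]},
    {"grip": 70, "linear": [0, 0, 0], "delta_rot": [0, 0, 0]},
    {"grip": 70, "linear": [0, 0, 1], "delta_rot": [0, 0, 0]},
    {"grip": 70, "linear": [0, 0, 4], "delta_rot": [0, 0, 0]},
    {"grip": 70, "linear": [0, 0, 8], "delta_rot": [0, 0, 0]},
    {"grip": 0, "linear": [0, 0, 12], "delta_rot": [0, 0, 0]},
    {"grip": 0, "linear": [-0.1, -4, 14], "delta_rot": [0, 0, 0]},
    {"grip": 0, "linear": [-0.4, -8.4, 14], "delta_rot": [0, 0, 0]},
  ],
)

```text
time: 14.65
ee_pos: [0.5955, 0.1396, 0.1649]
tcp_rot: [179.6, -0.1, 90.1]
wrist_force: [0.1, -0.3, 0.4]
opening: 0.0851
grasp_force: 0.0
```

play_rows(
  targets=[
    {"grip": 0, "linear": [-0.2, -5, 0], "delta_rot": [0, 0, 0]},
    {"grip": 0, "linear": [-0.4, -10, 0], "delta_rot": [0, 0, 0]},
    {"grip": 0, "linear": [-0.6, -15, 0], "delta_rot": [0, 0, 0]},
    {"grip": 0, "linear": [-0.8, -20, 0], "delta_rot": [0, 0, 0]},
    {"grip": 0, "linear": [-1, -24, 0], "delta_rot": [0, 0, 0]},
    {"grip": 0, "linear": [-1.2, -28, 0], "delta_rot": [0, 0, 0]},
    {"grip": 0, "linear": [-1.4, -32, 0], "delta_rot": [0, 0, 0]},
    {"grip": 0, "linear": [-1.6, -35, 0], "delta_rot": [0, 0, 0]},
    {"grip": 0, "linear": [-1.6, -35, 0], "delta_rot": [0, 0, 0]},
    {"grip": 0, "linear": [-1.6, -35, 0], "delta_rot": [0, 0, 0]},
  ],
)

```text
time: 15.65
ee_pos: [0.578, -0.2114, 0.1607]
tcp_rot: [180.0, -0.0, 89.9]
wrist_force: [-0.1, 1.1, 1.0]
opening: 0.0857
grasp_force: 0.0
```

play_rows(
  targets=[
    {"grip": 0, "linear": [0, 0, -4], "delta_rot": [0, 0, 0]},
    {"grip": 0, "linear": [0, 0, -8], "delta_rot": [0, 0, 0]},
    {"grip": 0, "linear": [0, 0, -12], "delta_rot": [0, 0, 0]},
    {"grip": 0, "linear": [0, 0, -14.2], "delta_rot": [0, 0, 0]},
    {"grip": 0, "linear": [0, 0, -14.8], "delta_rot": [0, 0, 0]},
    {"grip": 0, "linear": [0, 0, -14.8], "delta_rot": [0, 0, 0]},
    {"grip": 0, "linear": [0, 0, -14.8], "delta_rot": [0, 0, 0]},
    {"grip": 80, "linear": [0, 0, -14.8], "delta_rot": [0, 0, 0]},
    {"grip": 120, "linear": [0, 0, -14.8], "delta_rot": [0, 0, 0]},
    {"grip": 150, "linear": [0, 0, -14.8], "delta_rot": [0, 0, 0]},
  ],
)

```text
time: 16.65
ee_pos: [0.5786, -0.211, 0.0131]
tcp_rot: [179.9, 0.0, 90.0]
wrist_force: [0.3, 0.4, 0.3]
opening: 0.0438
grasp_force: 0.0
```

play_rows(
  targets=[
    {"grip": 255, "linear": [0, 0, 0], "delta_rot": [0, 0, 0]},
    {"grip": 255, "linear": [0, 0, 0], "delta_rot": [0, 0, 0]},
    {"grip": 255, "linear": [0, 0, 0], "delta_rot": [0, 0, 0]},
    {"grip": 255, "linear": [0, 0, 0], "delta_rot": [0, 0, 0]},
    {"grip": 255, "linear": [0, 0, 0], "delta_rot": [0, 0, 0]},
    {"grip": 255, "linear": [0, 0, 0], "delta_rot": [0, 0, 0]},
  ],
)

```text
time: 17.25
ee_pos: [0.5786, -0.2111, 0.0131]
tcp_rot: [179.9, 0.0, 90.0]
wrist_force: [-0.1, 0.3, 6.1]
opening: 0.0351
grasp_force: 60.8
```

play_rows(
  targets=[
    {"grip": 255, "linear": [0, 0, 1], "delta_rot": [0, 0, 0]},
    {"grip": 255, "linear": [0, 0, 4], "delta_rot": [0, 0, 0]},
    {"grip": 255, "linear": [0, 0, 8], "delta_rot": [0, 0, 0]},
    {"grip": 255, "linear": [0, 2, 11], "delta_rot": [0, 0, 0.08]},
    {"grip": 255, "linear": [-1, 5, 12], "delta_rot": [0, 0, 0.2]},
    {"grip": 255, "linear": [-2, 8, 12], "delta_rot": [0, 0, 0.32]},
    {"grip": 255, "linear": [-3, 11, 12], "delta_rot": [0, 0, 0.44]},
    {"grip": 255, "linear": [-4, 14, 12], "delta_rot": [0, 0, 0.56]},
    {"grip": 255, "linear": [-5, 17, 12], "delta_rot": [0, 0, 0.68]},
    {"grip": 255, "linear": [-6, 20, 12], "delta_rot": [0, 0, 0.8]},
  ],
)

```text
time: 18.25
ee_pos: [0.5174, -0.0098, 0.1326]
tcp_rot: [-180.0, -0.0, 136.1]
wrist_force: [1.3, 0.4, -0.4]
opening: 0.0346
grasp_force: 60.2
```

play_rows(
  targets=[
    {"grip": 255, "linear": [-0.6, 3, 0], "delta_rot": [0, 0, 0.12]},
    {"grip": 255, "linear": [-1.2, 6, 0], "delta_rot": [0, 0, 0.24]},
    {"grip": 255, "linear": [-1.8, 9, 0], "delta_rot": [0, 0, 0.36]},
    {"grip": 255, "linear": [-2.4, 12, 0], "delta_rot": [0, 0, 0.48]},
    {"grip": 255, "linear": [-3, 15, 0], "delta_rot": [0, 0, 0.6]},
    {"grip": 255, "linear": [-3.5, 18, 0], "delta_rot": [0, 0, 0.7]},
    {"grip": 255, "linear": [-3.9, 21, 0], "delta_rot": [0, 0, 0.8]},
    {"grip": 255, "linear": [-3.9, 22.6, 0], "delta_rot": [0, 0, 0.84]},
    {"grip": 255, "linear": [-3.9, 22.6, 0], "delta_rot": [0, 0, 0.84]},
    {"grip": 255, "linear": [-3.9, 22.6, 0], "delta_rot": [0, 0, 0.84]},
  ],
)

```text
time: 19.25
ee_pos: [0.4791, 0.2147, 0.1323]
tcp_rot: [-180.0, -0.0, -176.1]
wrist_force: [0.0, -0.3, -1.2]
opening: 0.0351
grasp_force: 60.1
```

play_rows(
  targets=[
    {"grip": 255, "linear": [0, 0, -3], "delta_rot": [0, 0, 0]},
    {"grip": 255, "linear": [0, 0, -6], "delta_rot": [0, 0, 0]},
    {"grip": 255, "linear": [0, 0, -8.5], "delta_rot": [0, 0, 0]},
    {"grip": 255, "linear": [0, 0, -10], "delta_rot": [0, 0, 0]},
    {"grip": 255, "linear": [0, 0, -10.7], "delta_rot": [0, 0, 0]},
    {"grip": 255, "linear": [0, 0, -11], "delta_rot": [0, 0, 0]},
    {"grip": 255, "linear": [0, 0, -11.15], "delta_rot": [0, 0, 0]},
    {"grip": 255, "linear": [0, 0, -11.25], "delta_rot": [0, 0, 0]},
    {"grip": 255, "linear": [0, 0, -11.25], "delta_rot": [0, 0, 0]},
    {"grip": 255, "linear": [0, 0, -11.25], "delta_rot": [0, 0, 0]},
  ],
)

```text
time: 20.25
ee_pos: [0.4794, 0.2153, 0.0203]
tcp_rot: [180.0, 0.0, -176.0]
wrist_force: [0.2, 0.4, -1.9]
opening: 0.0347
grasp_force: 60.0
```

play_rows(
  targets=[
    {"grip": 255, "linear": [0, 0, -0.1], "delta_rot": [0, 0, 0]},
    {"grip": 255, "linear": [0, 0, -0.1], "delta_rot": [0, 0, 0]},
    {"grip": 255, "linear": [0, 0, -0.1], "delta_rot": [0, 0, 0]},
  ],
)

```text
time: 20.55
ee_pos: [0.4795, 0.2153, 0.0201]
tcp_rot: [180.0, 0.1, -176.0]
wrist_force: [-2.8, -1.8, 8.6]
opening: 0.035
grasp_force: 61.1
```

play_rows(
  targets=[
    {"grip": 160, "linear": [0, 0, 0], "delta_rot": [0, 0, 0]},
    {"grip": 110, "linear": [0, 0, 0], "delta_rot": [0, 0, 0]},
    {"grip": 90, "linear": [0, 0, 0], "delta_rot": [0, 0, 0]},
    {"grip": 90, "linear": [0, 0, 0], "delta_rot": [0, 0, 0]},
    {"grip": 90, "linear": [0, 0, 1], "delta_rot": [0, 0, 0]},
    {"grip": 90, "linear": [0, 0, 4], "delta_rot": [0, 0, 0]},
    {"grip": 90, "linear": [0, 0, 8], "delta_rot": [0, 0, 0]},
    {"grip": 0, "linear": [0, 0, 12], "delta_rot": [0, 0, -0.1]},
    {"grip": 0, "linear": [0, -4, 14], "delta_rot": [0, 0, -0.24]},
    {"grip": 0, "linear": [0, -8, 14], "delta_rot": [0, 0, -0.38]},
  ],
)

```text
time: 21.55
ee_pos: [0.4804, 0.1352, 0.1631]
tcp_rot: [179.8, 0.3, 162.0]
wrist_force: [2.6, 0.3, -0.8]
opening: 0.0854
grasp_force: 0.0
```

play_rows(
  targets=[
    {"grip": 0, "linear": [0, -5, 0], "delta_rot": [0, 0, -0.14]},
    {"grip": 0, "linear": [0, -10, 0], "delta_rot": [0, 0, -0.28]},
    {"grip": 0, "linear": [0, -14, 0], "delta_rot": [0, 0, -0.42]},
    {"grip": 0, "linear": [0, -18, 0], "delta_rot": [0, 0, -0.56]},
    {"grip": 0, "linear": [0, -22, 0], "delta_rot": [0, 0, -0.7]},
    {"grip": 0, "linear": [-0.5, -26, 0], "delta_rot": [0, 0, -0.84]},
    {"grip": 0, "linear": [-1, -30, 0], "delta_rot": [0, 0, -0.98]},
    {"grip": 0, "linear": [-1.5, -34, 0], "delta_rot": [0, 0, -1.12]},
    {"grip": 0, "linear": [-1.8, -38, 0], "delta_rot": [0, 0, -1.26]},
    {"grip": 0, "linear": [-1.8, -42, 0], "delta_rot": [0, 0, -1.4]},
  ],
)

```text
time: 22.55
ee_pos: [0.4606, -0.2866, 0.1598]
tcp_rot: [179.9, 0.0, 81.6]
wrist_force: [1.5, 0.4, 0.4]
opening: 0.0854
grasp_force: 0.0
```

```bash
python3 w.py g.png
```

```text
[226.  97.] 2282 mean [ 0.4532 -0.2058] rect [ 0.4531 -0.2063] [0.043 0.043] 5.2 0.049
[264. 225.] 151 mean [ 0.4692 -0.3309] rect [ 0.469  -0.3312] [0.013 0.013] 44.9 0.035
[261. 255.] 454 mean [ 0.4621 -0.3612] rect [ 0.4619 -0.3635] [0.025 0.018] 77.4 0.042
[258. 281.] 135 mean [ 0.4546 -0.395 ] rect [ 0.4542 -0.3961] [0.014 0.013] 82.0 0.035
22.6 [ 0.4606 -0.2912  0.1591] [1.7994e+02 1.4000e-01 8.1000e+01] [-32.2   3.3   0.3  86.9  -0.1  66.8] 0.0187
```

play_rows(
  targets=[
    {"grip": 0, "linear": [0, -4, 0], "delta_rot": [0, 0, -0.05]},
    {"grip": 0, "linear": [0, -7.9, 0], "delta_rot": [0, 0, -0.087]},
    {"grip": 0, "linear": [0, -7.9, 0], "delta_rot": [0, 0, -0.087]},
    {"grip": 0, "linear": [0, -7.9, -4], "delta_rot": [0, 0, -0.087]},
    {"grip": 0, "linear": [0, -7.9, -8], "delta_rot": [0, 0, -0.087]},
    {"grip": 0, "linear": [0, -7.9, -8], "delta_rot": [0, 0, -0.087]},
    {"grip": 0, "linear": [0, -7.9, -8], "delta_rot": [0, 0, -0.087]},
  ],
)

```text
time: 23.3
ee_pos: [0.4611, -0.3634, 0.0798]
tcp_rot: [-180.0, -0.0, 77.0]
wrist_force: [0.0, 0.4, 1.1]
opening: 0.0855
grasp_force: 0.0
```

Aligned on the block. I descend to about 13 mm and grip.

play_rows(
  targets=[
    {"grip": 0, "linear": [0.1, 0, -3], "delta_rot": [0, 0, 0]},
    {"grip": 0, "linear": [0.1, 0, -5.5], "delta_rot": [0, 0, 0]},
    {"grip": 0, "linear": [0.1, 0, -6.4], "delta_rot": [0, 0, 0]},
    {"grip": 0, "linear": [0.1, 0, -6.6], "delta_rot": [0, 0, 0]},
    {"grip": 0, "linear": [0.1, 0, -6.6], "delta_rot": [0, 0, 0]},
    {"grip": 80, "linear": [0.1, 0, -6.6], "delta_rot": [0, 0, 0]},
    {"grip": 150, "linear": [0.1, 0, -6.6], "delta_rot": [0, 0, 0]},
    {"grip": 180, "linear": [0.1, 0, -6.6], "delta_rot": [0, 0, 0]},
    {"grip": 190, "linear": [0.1, 0, -6.6], "delta_rot": [0, 0, 0]},
    {"grip": 255, "linear": [0.1, 0, -6.6], "delta_rot": [0, 0, 0]},
  ],
)

```text
time: 24.3
ee_pos: [0.4624, -0.3641, 0.0133]
tcp_rot: [180.0, 0.0, 77.0]
wrist_force: [-0.5, 0.7, -1.8]
opening: 0.0173
grasp_force: 58.8
```

play_rows(
  targets=[
    {"grip": 255, "linear": [0, 0, 0], "delta_rot": [0, 0, 0]},
    {"grip": 255, "linear": [0, 0, 0], "delta_rot": [0, 0, 0]},
    {"grip": 255, "linear": [0, 0, 0], "delta_rot": [0, 0, 0]},
    {"grip": 255, "linear": [0, 0, 0], "delta_rot": [0, 0, 0]},
    {"grip": 255, "linear": [0, 0, 0], "delta_rot": [0, 0, 0]},
  ],
)

```text
time: 24.8
ee_pos: [0.4623, -0.364, 0.0131]
tcp_rot: [180.0, 0.0, 77.0]
wrist_force: [-0.5, 0.5, 5.0]
opening: 0.0169
grasp_force: 59.8
```

play_rows(
  targets=[
    {"grip": 255, "linear": [0, 0, 1], "delta_rot": [0, 0, 0]},
    {"grip": 255, "linear": [0, 0, 4], "delta_rot": [0, 0, 0]},
    {"grip": 255, "linear": [0, 0, 8], "delta_rot": [0, 0, 0]},
    {"grip": 255, "linear": [0, 2, 11], "delta_rot": [0, 0, 0.1]},
    {"grip": 255, "linear": [0, 5, 12], "delta_rot": [0, 0, 0.2]},
    {"grip": 255, "linear": [0.3, 8, 12], "delta_rot": [0, 0, 0.32]},
    {"grip": 255, "linear": [0.6, 11, 12], "delta_rot": [0, 0, 0.44]},
    {"grip": 255, "linear": [0.9, 14, 12], "delta_rot": [0, 0, 0.56]},
    {"grip": 255, "linear": [1.2, 17, 12], "delta_rot": [0, 0, 0.68]},
    {"grip": 255, "linear": [1.5, 20, 12], "delta_rot": [0, 0, 0.8]},
  ],
)

```text
time: 25.8
ee_pos: [0.4768, -0.1626, 0.1328]
tcp_rot: [-180.0, -0.0, 123.1]
wrist_force: [0.5, 0.7, -1.2]
opening: 0.0169
grasp_force: 59.0
```

play_rows(
  targets=[
    {"grip": 255, "linear": [0.1, 3, 0], "delta_rot": [0, 0, 0.12]},
    {"grip": 255, "linear": [0.2, 6, 0], "delta_rot": [0, 0, 0.24]},
    {"grip": 255, "linear": [0.3, 9, 0], "delta_rot": [0, 0, 0.36]},
    {"grip": 255, "linear": [0.4, 12, 0], "delta_rot": [0, 0, 0.48]},
    {"grip": 255, "linear": [0.5, 15, 0], "delta_rot": [0, 0, 0.6]},
    {"grip": 255, "linear": [0.7, 18, 0], "delta_rot": [0, 0, 0.72]},
    {"grip": 255, "linear": [0.8, 21, 0], "delta_rot": [0, 0, 0.84]},
    {"grip": 255, "linear": [0.9, 24, 0], "delta_rot": [0, 0, 0.94]},
    {"grip": 255, "linear": [1, 26, 0], "delta_rot": [0, 0, 1.03]},
    {"grip": 255, "linear": [1, 28.1, 0], "delta_rot": [0, 0, 1.068]},
  ],
)

```text
time: 26.8
ee_pos: [0.4867, 0.1182, 0.1327]
tcp_rot: [-180.0, -0.0, -175.7]
wrist_force: [0.1, 0.1, -3.2]
opening: 0.0171
grasp_force: 59.0
```

play_rows(
  targets=[
    {"grip": 255, "linear": [0, 0, 0], "delta_rot": [0, 0, 0]},
    {"grip": 255, "linear": [0, 0, 0], "delta_rot": [0, 0, 0]},
    {"grip": 255, "linear": [0, 0, -3], "delta_rot": [0, 0, 0]},
    {"grip": 255, "linear": [0, 0, -6], "delta_rot": [0, 0, 0]},
    {"grip": 255, "linear": [0, 0, -7], "delta_rot": [0, 0, 0]},
    {"grip": 255, "linear": [0, 0, -7], "delta_rot": [0, 0, 0]},
    {"grip": 255, "linear": [0, 0, -7], "delta_rot": [0, 0, 0]},
  ],
)

```text
time: 27.5
ee_pos: [0.4876, 0.1168, 0.064]
tcp_rot: [180.0, 0.1, -176.0]
wrist_force: [0.5, 0.4, -1.1]
opening: 0.0168
grasp_force: 59.0
```

```bash
python3 -c "
from rec import *
p=bot.camera('wrist');s=bot.camera('scene'); print(bot.get_obs()['q'].round(1))
save('i.png',np.hstack([cv2.resize(p['color'],(400,300)),cv2.resize(s['color'][120:280,220:432],(400,300))]))"
```

```text
[ 13.5  -1.6 -15.1  76.3  -0.    9.5]
```

View pics/i.png

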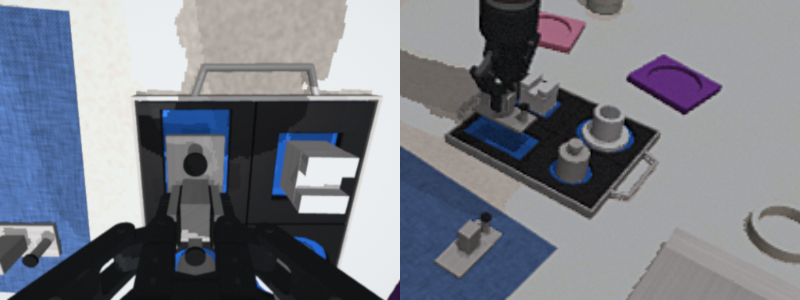

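The left half shows the hanger aligned over the long slot. The right half shows the knob, weight and jaw seated. I lower the hanger.

play_rows(
  targets=[
    {"grip": 255, "linear": [0, 0, -2], "delta_rot": [0, 0, 0]},
    {"grip": 255, "linear": [0, 0, -3.5], "delta_rot": [0, 0, 0]},
    {"grip": 255, "linear": [0, 0, -4], "delta_rot": [0, 0, 0]},
    {"grip": 255, "linear": [0, 0, -4.2], "delta_rot": [0, 0, 0]},
    {"grip": 255, "linear": [0, 0, -4.35], "delta_rot": [0, 0, 0]},
    {"grip": 255, "linear": [0, 0, -4.4], "delta_rot": [0, 0, 0]},
    {"grip": 255, "linear": [0, 0, -4.4], "delta_rot": [0, 0, 0]},
  ],
)

```text
time: 28.3
ee_pos: [0.4874, 0.1172, 0.0201]
tcp_rot: [180.0, 0.1, -176.0]
wrist_force: [-3.7, -0.8, 6.0]
opening: 0.0169
grasp_force: 60.1
```

play_rows(
  targets=[
    {"grip": 255, "linear": [0, 0, -0.05], "delta_rot": [0, 0, 0]},
    {"grip": 255, "linear": [0, 0, -0.05], "delta_rot": [0, 0, 0]},
    {"grip": 255, "linear": [0, 0, -0.05], "delta_rot": [0, 0, 0]},
  ],
)

```text
time: 28.6
ee_pos: [0.4874, 0.1172, 0.0201]
tcp_rot: [180.0, 0.1, -176.0]
wrist_force: [-5.8, -2.8, 10.8]
opening: 0.0168
grasp_force: 61.1
```

Contact made. I release, retreat and check.

play_rows(
  targets=[
    {"grip": 200, "linear": [0, 0, 0], "delta_rot": [0, 0, 0]},
    {"grip": 160, "linear": [0, 0, 0], "delta_rot": [0, 0, 0]},
    {"grip": 120, "linear": [0, 0, 0], "delta_rot": [0, 0, 0]},
    {"grip": 120, "linear": [0, 0, 0], "delta_rot": [0, 0, 0]},
    {"grip": 120, "linear": [0, 0, 1], "delta_rot": [0, 0, 0]},
    {"grip": 120, "linear": [0, 0, 4], "delta_rot": [0, 0, 0]},
    {"grip": 120, "linear": [0, 0, 8], "delta_rot": [0, 0, 0]},
    {"grip": 120, "linear": [0, 0, 12], "delta_rot": [0, 0, 0]},
    {"grip": 120, "linear": [-3, -3, 15], "delta_rot": [0, 0, 0]},
    {"grip": 120, "linear": [-7, -5, 18], "delta_rot": [0, 0, 0]},
  ],
)

```text
time: 29.6
ee_pos: [0.4211, 0.0686, 0.1969]
tcp_rot: [-180.0, 0.0, -176.0]
wrist_force: [0.1, 0.0, -0.3]
opening: 0.0451
grasp_force: 0.0
```

play_rows(
  targets=[
    {"grip": 120, "linear": [-2, -5, 2], "delta_rot": [0, 0, 0]},
    {"grip": 120, "linear": [-2, -10, 2], "delta_rot": [0, 0, 0]},
    {"grip": 120, "linear": [-2, -15, 2], "delta_rot": [0, 0, 0]},
    {"grip": 120, "linear": [-2, -15, 2], "delta_rot": [0, 0, 0]},
    {"grip": 120, "linear": [-2, -15, 2], "delta_rot": [0, 0, 0]},
  ],
)

```text
time: 30.1
ee_pos: [0.4012, -0.082, 0.2157]
tcp_rot: [-180.0, 0.0, -176.2]
wrist_force: [-0.8, -0.3, -0.3]
opening: 0.0451
grasp_force: 0.0
```

```bash
python3 -c "
from w import *
p=bot.camera('top'); W=world(p)
print('low'); parts(p,.032,.075)
s=bot.camera('scene'); s=s['color'][120:300,50:432]
save('j.png',np.hstack([cv2.resize(p['color'][130:250,150:410],(400,300)),cv2.resize(s,(400,300))]))
print(bot.get_obs()['time'])"
```

```text
low
[315.  79.] 332 mean [ 0.8585 -0.1796] rect [ 0.8581 -0.1836] [0.029 0.161] 86.0 0.05
[220.  83.] 336 mean [0.8482 0.0999] rect [0.851  0.0955] [0.162 0.03 ] 4.5 0.047
[212. 165.] 172 mean [0.6038 0.1235] rect [0.605  0.1241] [0.04  0.039] 45.1 0.073
[178. 168.] 202 mean [0.5972 0.2197] rect [0.5986 0.2203] [0.043 0.043] 7.7 0.061
[181. 209.] 221 mean [0.4791 0.2123] rect [0.4795 0.2132] [0.046 0.037] 3.2 0.06
[ 68. 245.] 136 mean [0.3827 0.5239] rect [0.3828 0.5293] [0.029 0.067] 88.4 0.075
30.2
```

View pics/j.png

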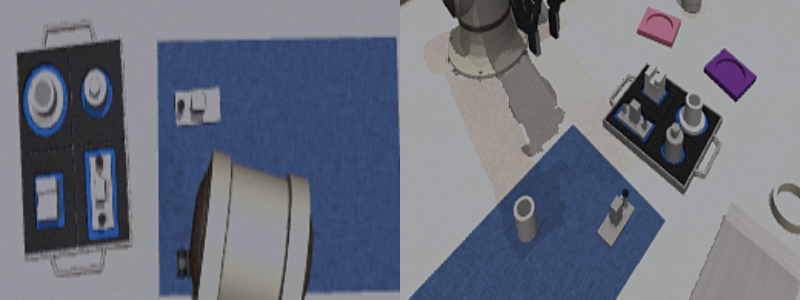

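All four parts sit flat and centred in their recesses, and both look-alikes are upright and undisturbed.

```bash
python3 -c "
from h import *
print(bot.job_done())"
```

```text
the job is handed in; nothing more can be done
None
```

The skirted knob, check weight, two-pin hanger and clamp jaw are set down in their recesses, the plain knob and one-pin hanger were left where they stood, and the job was handed in at about 30 s; the verdict was not shown.

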